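# Open the touch-catch sugar bowl

## Robot

A 6-joint arm with a two-finger parallel gripper is mounted at the origin on the work surface. World frame = base frame: x ahead of the robot, y to its left, z up, the work surface at z = 0. Lengths are in mm, angles in rad, forces in N, time in s.
With the tool pointing down it reaches from about 300 to 775 mm from the base axis. Payload 14.6 kg.
Tool frame: the origin (TCP) lies on the centre line of the jaws, within the pads' length; the fingertips stand arm.tip_extent ahead of it and the grasp point (between the pads) lies 5 mm behind it (arm.tip_extent is the distance from the TCP to the fingertips, in mm); y points along the fingers, x is the direction in which the jaws open and shut, and the axes are right-handed (so a half turn about y gives the same grasp; the last joint's range is limited). The gripper opens to 94 mm and grips with 3 to 60 N. Pads are 16 mm wide; open, the fingers measure 119 mm over their backs; the gripper's body (75 mm by 177 mm) begins 78 mm behind the grasp point.
Start: joints at [-1.198, 0.3, 1.521, -0, 1.321, -0.067], TCP at [234.159, -497.653, 219.446] pointing down, gripper open.
Joint ranges: [-3.03, 3.03], [-0.79, 2.21], [0.23, 2.52], [-1.04, 4.18], [0, 3.07], [-2.55, 2.55]. Speed limits (rad/s): [2.22, 2.22, 2.57, 3.14, 3.14, 3.14].

## Interface

Orientations are given as a unit quaternion [w, x, y, z].
In Python, from cell import arm, kinematics, imaging gives the robot as it stands. Calls block until the motion is done:
- arm.move_pose(position, orientation): joint-space move of the TCP to a pose.
- arm.line_to(position, vel=150, frame=None): straight line of the TCP; frame=None keeps the orientation; vel is the mean speed in mm/s.
- arm.move_j(angles): joint-space move.
- arm.grip(opening, newtons=None): opening from 0.0 (shut) to 1.0 (fully open); newtons is the grip in N (None keeps the last); returns when the fingers have stopped.
- arm.pause(seconds).
- kinematics.ik(position, orientation): joint angles nearest the present ones, or None.
- arm.sense(): the state.
- imaging.read_camera(name): name is "scene" or "side" or "wrist"; returns the picture (420x560x3 uint8, blue, green, red); there is no depth.
- imaging.camera_info(name): a dict with "camera_matrix" (3x3 intrinsics, pixels), "R" (3x3) and "t" (3): a world point X has camera coordinates R X + t. Camera axes: x right, y down, z forward; pixel columns grow to the right and rows downward; lengths in mm; the calibration is good to about 2 mm. A picture is of the moment at which its call begins: read the wrist's pose just before it. camera_info takes no time and is no camera call; for the wrist camera it gives the pose at the moment of the call.
A pose or a line that the arm cannot do raises arm.PlanningError and nothing moves.
- arm.close_job(): hands the job in, once; it reports no verdict.
The state is a dict: "t": time; "qpos": joint angles; "qvel": joint speeds; "joint_efforts": joint torques, N m; "eef_pos": TCP position; "ee_rot": TCP orientation; "force": force on the tool from outside, world axes, zero at the start; "wrist_torque": the same for the moment, N m; "width": opening from 0.0 (shut) to 1.0 (fully open).
Only numpy, scipy, OpenCV 4.12 (cv2) and the standard library are available. Lean on these libraries where they do the work, as an engineer would, in place of code of your own. Each camera call takes 0.05 s, during which the arm holds its last target.

## Task

Open the copper-coloured sugar bowl for breakfast: press down on the front of its lid with your fingertips so that the push catch lets go, then take the fingers off and let the lid spring ajar by itself. Then push the lid on over with a fingertip until it stands open by itself, upright or leaning back. Leave the bowl standing on its trivet without picking it up or shoving it along, and leave the other things on the table where they are.

Things in the scene. Friction and masses are not known exactly. Their poses are not given: they have to be found in the camera images.
- sugar_bowl: round copper-coloured aluminium sugar bowl, 100 mm across, loose, 0.6 to 0.9 kg with its lid, on an 8 mm thick, 150 mm wide round cork trivet. Origin: centre of its underside; z up, -x towards its front (the side to press), +x towards its hinge. Rim 68 mm and top of the closed lid 78 mm above the underside. The lid is a flat disc, 104 mm across, 5 mm thick, hinged at the back.
- sugar_lid (a joint): lid angle, rad. 0: closed, held by the catch, 5 mm clear of the rim. Pressing the front edge down 3 to 4 mm (-0.035) with 1 to 2 N frees the catch; stop at -0.048. Then, finger gone, its spring swings it up in 1 to 1.5 s to about 0.65 (ajar). From there under 1 N at the edge pushes it on; it stays where left. Upright at 1.57, rear stop 1.92. The catch does not take again.
- lid_pad (a point): centre of the dark steel press pad, a 22 mm round inlay in the top face of the lid, 12 mm in from the front edge and 96 mm from the hinge axis; it moves with the lid. The point lies on the top face.
- lid_edge (a point): foremost point of the lid's edge, half-way through its thickness, 108 mm from the hinge axis; it moves with the lid. The steel strike of the catch hangs 15 mm below the lid's underside, 20 mm in from this edge, on the centre line.
- lid_hinge (a point): centre of the hinge axis at the back of the bowl, 75.5 mm above the bowl's underside and 56 mm behind the bowl's centre. The axis is level, along the bowl's y.
- butter_bell: bystander: ceramic butter bell, blue crock with a white knobbed lid, 100 mm across, 101 mm high, loose. Origin: centre of its underside.
- hex_jar: bystander: closed hexagonal amber glass jar with a brass-coloured screw lid, 70 mm across the corners, 81 mm high, loose. Origin: centre of its underside.
- teaspoon: bystander: stainless teaspoon, 140 mm long, lying along its own x on the table, loose.
Mind the look-alikes: they are no part of the job. Leave any purple or turquoise look-alike of the sugar_bowl alone.

How it is judged:
By the outcome, as a careful person would: the job done as asked, in the order asked, and still so for the second after the job is handed in, with the robot touching nothing.
It also fails if it takes over 46 s, if anything falls off the work surface, if the arm or the gripper's body presses on something with over 40 N, if the wrist force passes 120 N, or if a joint passes its speed limit or range.

## Working session

There is one attempt and no reset: what is moved stays moved. The work goes in short steps, each a Python script; the robot and the scene stay as the last script left them, time stands still between calls to the robot, and variables do not carry over. Pictures are saved under pics/ and viewed, and the job is handed in when it is done.

```bash
ls; mkdir -p pics; python3 - <<'E'
from cell import arm,kinematics,imaging
import cv2
s=arm.sense();print(s['t'],s['eef_pos'],s['ee_rot'],s['width'],arm.tip_extent,s['force'])
for n in("scene","side","wrist"):
    cv2.imwrite(f"pics/{n}0.png",imaging.read_camera(n))
    i=imaging.camera_info(n);print(n,i)
E
```

```text
pics
0.0 [ 234.07959659 -497.43965943  218.89428395] [ 0.5972681  -0.59679216  0.37921085 -0.37856184] 0.9976679410149519 14.0 [-0.08057989  0.37959254  0.37165936]
scene {'camera_matrix': array([[411.48018263,   0.        , 281.99152096],
       [  0.        , 411.48018263, 202.34560184],
       [  0.        ,   0.        ,   1.        ]]), 'R': array([[-8.79664875e-01,  4.75593926e-01,  3.52917435e-04],
       [ 3.37753231e-01,  6.25234971e-01, -7.03565197e-01],
       [-3.34831990e-01, -6.18782392e-01, -7.10630628e-01]]), 't': array([ 453.32652675, -142.18955971, 1155.78244053])}
side {'camera_matrix': array([[460.87446924,   0.        , 278.2421752 ],
       [  0.        , 460.87446924, 210.87929476],
       [  0.        ,   0.        ,   1.        ]]), 'R': array([[ 0.97112338, -0.23826728, -0.01216897],
       [-0.15202355, -0.57869133, -0.80125226],
       [ 0.18387012,  0.77996477, -0.59820292]]), 't': array([-504.49522315,  180.67441268,  856.9031236 ])}
wrist {'camera_matrix': array([[313.45739483,   0.        , 278.81771129],
       [  0.        , 313.45739483, 208.89213206],
       [  0.        ,   0.        ,   1.        ]]), 'R': array([[ 0.42645416, -0.90450816, -0.00135805],
       [-0.8740049 , -0.4124583 ,  0.25689217],
       [-0.23292121, -0.10836579, -0.96643912]]), 't': array([-549.75594763,  -27.08322122,  390.53941535])}
```

View pics/scene0.png

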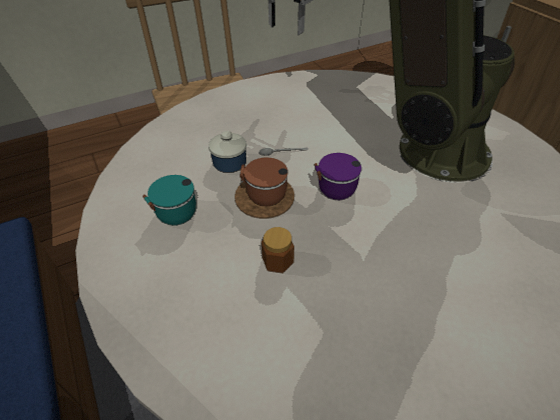

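View pics/side0.png

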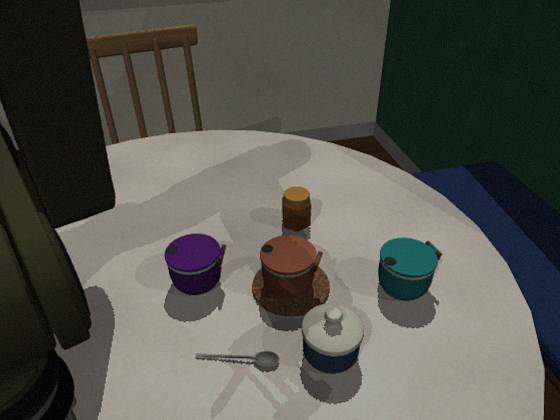

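```bash
python3 - <<'E'
import cv2
for n in("scene","side"):
    im=cv2.imread(f"pics/{n}0.png");
E
```

```text
(no output)
```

The copper bowl on its trivet is in the middle: lid at about (267,170) in scene and (288,255) in side, with the pad facing the robot. I'll enlarge both views.

```bash
python3 - <<'E'
import cv2,numpy as np
a=cv2.imread("pics/scene0.png")[130:230,210:330];b=cv2.imread("pics/side0.png")[215:325,235:355]
a=cv2.resize(a,None,fx=6,fy=6,interpolation=cv2.INTER_CUBIC);b=cv2.resize(b,None,fx=5,fy=5,interpolation=cv2.INTER_CUBIC)
f=lambda x:np.clip(x*1.5,0,255).astype('uint8')
cv2.imwrite("pics/sc.png",f(a));cv2.imwrite("pics/si.png",f(b))
E
```

```text
(no output)
```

View pics/sc.png

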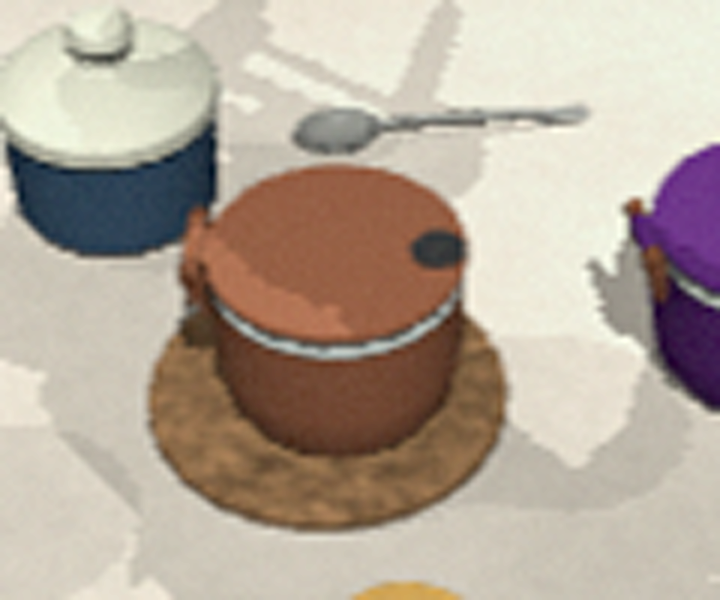

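View pics/si.png

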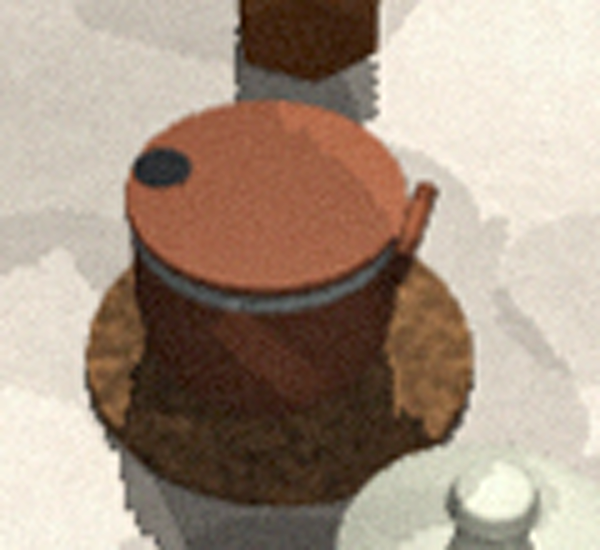

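```bash
cat > h.py <<'E'
import numpy as np
def ray(info,u,v):
    K,R,t=info["camera_matrix"],info["R"],info["t"]
    d=R.T@np.linalg.solve(K,[u,v,1.]); return -R.T@t,d
def onz(info,u,v,z):
    c,d=ray(info,u,v); return c+d*(z-c[2])/d[2]
def tri(obs):
    A=np.zeros((3,3));b=np.zeros(3)
    for i,u,v in obs:
        c,d=ray(i,u,v);d/=np.linalg.norm(d);P=np.eye(3)-np.outer(d,d);A+=P;b+=P@c
    return np.linalg.solve(A,b)
def proj(info,X):
    p=info["camera_matrix"]@(info["R"]@np.asarray(X,float)+info["t"]);return p[:2]/p[2]
E
python3 - <<'E'
from cell import imaging
from h import *
np.set_printoptions(precision=1,suppress=True)
S=imaging.camera_info("scene");D=imaging.camera_info("side")
fs=lambda u,v:((u+.5)/6-.5+210,(v+.5)/6-.5+130)
fd=lambda u,v:((u+.5)/5-.5+235,(v+.5)/5-.5+215)
for n,a,b in(("pad",(438,250),(162,168)),("lidc",(335,253),(267,195))):
    print(n,onz(S,*fs(*a),86),onz(D,*fd(*b),86),tri([(S,*fs(*a)),(D,*fd(*b))]))
# trivet centre
print("triv",onz(S,*fs(328,410),8),onz(D,*fd(280,365),8))
# others
print("bell lid c z~85",onz(S,228,147,80),onz(D,333,331,80))
print("hex z81",onz(S,278,237,81),onz(D,296,193,81))
print("purple",onz(S,340,167,78),onz(D,195,252,78))
print("teal",onz(S,172,189,78),onz(D,408,256,78))
print("spoon",onz(S,265,152,5),onz(S,307,149,3),onz(D,266,359,5),onz(D,198,356,3))
E
```

```text
pad [484.5 -54.3  86. ] [485.9 -53.9  86. ] [485.3 -54.   86.4]
lidc [520.7 -71.8  86. ] [519.8 -78.   86. ] [520.  -74.8  83.3]
triv [529.  -66.8   8. ] [522.1 -88.8   8. ]
bell lid c z~85 [ 558.2 -208.    80. ] [ 543.3 -259.5   80. ]
hex z81 [586.1 113.9  81. ] [588.1 112.9  81. ]
purple [351.2 -10.4  78. ] [355.5 -21.6  78. ]
teal [ 730.3 -127.8   78. ] [ 732.7 -130.9   78. ]
spoon [ 444.1 -231.3    5. ] [ 332.8 -189.4    3. ] [ 442.3 -230.5    5. ] [ 334.6 -195.6    3. ]
```

```bash
python3 - <<'E'
from cell import imaging,arm
from h import *
import cv2
from scipy.spatial.transform import Rotation as Ro
q=arm.sense()['ee_rot'];print(Ro.from_quat(np.r_[q[1:],q[0]]).as_matrix().round(2))
S=imaging.camera_info("scene");D=imaging.camera_info("side")
out=[]
for n,I,x0,y0,w,h in(("scene",S,210,130,80,80),("side",D,240,220,80,80)):
    im=cv2.imread(f"pics/{n}0.png")[y0:y0+h,x0:x0+w];im=np.clip(cv2.resize(im,None,fx=5,fy=5,interpolation=cv2.INTER_CUBIC)*1.5,0,255).astype('uint8')
    a=np.radians(-31);d=np.array([np.cos(a),np.sin(a)]);c=np.array([485.3,-54.0])+40*d
    e=np.array([-d[1],d[0]]);t=np.linspace(0,2*np.pi,90)
    for r,cc in((52,c),(11,c-40*d)):
        P=np.array([proj(I,[*(cc+r*np.array([np.cos(k),np.sin(k)])),86]) for k in t])
        P=((P+.5-[x0,y0])*5-.5).astype(int);cv2.polylines(im,[P],True,(0,255,0),1)
    P=np.array([proj(I,[*(c+56*d+k*e),83.5]) for k in(-15,15)]);P=((P+.5-[x0,y0])*5-.5).astype(int);cv2.polylines(im,[P],False,(255,255,0),1)
    out.append(im)
print(c,c+56*d)
cv2.imwrite("pics/ov.png",np.hstack(out))
E
```

```text
[[ 0.43 -0.    0.9 ]
 [-0.9   0.    0.43]
 [-0.   -1.    0.  ]]
[519.58669203 -74.601523  ] [ 567.58806087 -103.44365519]
```

View pics/ov.png

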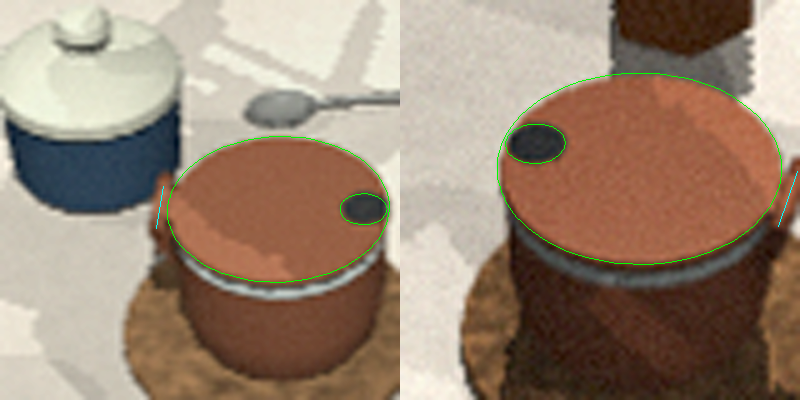

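The overlay fits both views to about a pixel: the lid circle, the pad and the hinge. Next I'll shut the gripper and move above the pad.

```bash
cat >> h.py <<'E'
from scipy.spatial.transform import Rotation as Ro
ang=np.radians(-31);d=np.array([np.cos(ang),np.sin(ang),0]);e=np.array([-d[1],d[0],0])
pad=np.array([485.3,-54.0,86.]);hinge=np.r_[pad[:2]+96*d[:2],83.5]
def quat(sgn):
    x=sgn*e;y=np.array([0,0,-1.]);M=np.c_[x,y,np.cross(x,y)]
    q=Ro.from_matrix(M).as_quat();return [q[3],*q[:3]]
E
python3 - <<'E'
from cell import imaging,arm,kinematics
from h import *
import cv2
P=pad+[0,0,14+45]
for s in(1,-1):
    j=kinematics.ik(P,quat(s));print(s,None if j is None else np.round(j,2))
best=min((s for s in(1,-1) if kinematics.ik(P,quat(s)) is not None),key=lambda s:np.abs(kinematics.ik(P,quat(s))-arm.sense()['qpos']).max())
arm.grip(0.0,10)
arm.move_pose(P+[0,0,60],quat(best));arm.line_to(P)
s=arm.sense();print(best,s['t'],s['eef_pos'],s['force'],s['width'])
cv2.imwrite("pics/w1.png",imaging.read_camera("wrist"))
cv2.imwrite("pics/s1.png",imaging.read_camera("side"))
print(proj(imaging.camera_info("wrist"),pad), proj(imaging.camera_info("side"),s['eef_pos']-[0,0,14]))
E
```

```text
1 [-0.19  0.24  1.78 -0.    1.12 -1.22]
-1 [-0.19  0.24  1.78 -0.    1.12  1.93]
1 3.9667 [485.58974969 -54.35337748 145.61458293] [ 0.2954313  -0.52631223 -0.71782592] 0.006713749390775853
[278.82647133 227.00623036] [266.18848747 229.22946573]
```

View pics/w1.png

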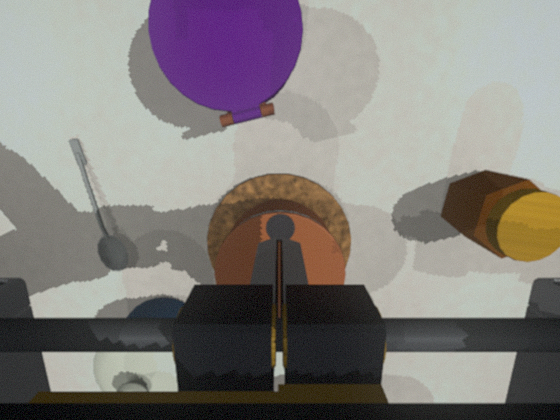

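View pics/s1.png

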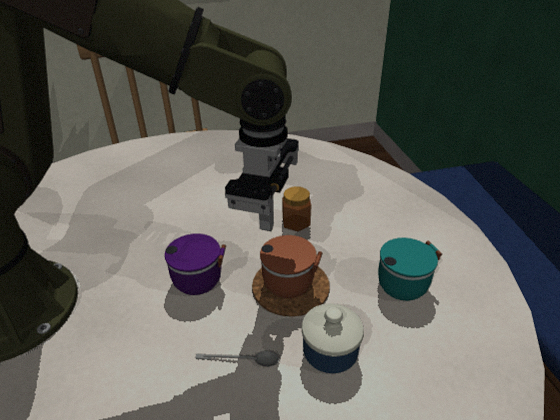

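The wrist view shows the dark pad at about (280,227), exactly where predicted, with the shut fingertips over it. Next comes the press in small steps under force control, then a quick lift.

```bash
python3 - <<'E'
from cell import imaging,arm
from h import *
import cv2
q=None
tip=lambda z:pad[:2].tolist()+[z+14]
arm.line_to(tip(89.5),vel=60);arm.pause(.1)
f0=np.mean([arm.sense()['force'][2] for _ in range(5)]);print('f0',f0)
z=89.5;log=[]
while z>79.5:
    z-=0.5;arm.line_to(tip(z),vel=15);s=arm.sense();f=s['force'][2]-f0
    print(round(z,1),round(s['eef_pos'][2]-14,2),round(f,2),np.round(s['force'][:2],1))
    if f>5:break
arm.pause(.15);s=arm.sense();print('held',s['t'],s['eef_pos'][2]-14,s['force'][2]-f0)
cv2.imwrite("pics/p2.png",imaging.read_camera("side")[200:340,200:400])
arm.line_to(tip(215)-np.array([*(60*d[:2]),0]),vel=180)
arm.pause(1.0)
print(arm.sense()['t'])
cv2.imwrite("pics/s3.png",imaging.read_camera("side"));cv2.imwrite("pics/c3.png",imaging.read_camera("scene"))
E
```

```text
f0 0.0520653191261579
89.0 89.13 1.03 [-0.3 -0. ]
88.5 88.47 0.23 [0.2 0.6]
88.0 87.97 0.43 [-0.   0.6]
87.5 87.46 -0.36 [0.2 0.6]
87.0 86.97 0.53 [-0.4  0.2]
86.5 86.47 -0.08 [0.2 0.6]
86.0 86.04 0.21 [-0.9  0.7]
85.5 85.5 1.27 [-0.5  1.2]
85.0 84.98 0.88 [0.  0.2]
84.5 84.47 -0.06 [-0.2 -0.8]
84.0 83.94 -0.82 [-0.3  0.3]
83.5 83.45 -0.06 [-0.   0.2]
83.0 82.98 0.06 [-1.2 -0.5]
82.5 82.46 0.4 [-1.2 -0.3]
82.0 82.01 0.99 [-0.2 -0.2]
81.5 81.72 4.87 [-2.6  0.4]
81.0 81.49 9.74 [-3.7  1.2]
held 9.4083 81.51218982235586 9.110771945804652
11.425
```

```bash
python3 - <<'E'
import cv2,numpy as np
a=cv2.imread("pics/c3.png")[100:220,200:320];b=cv2.imread("pics/s3.png")[150:310,215:375]
a=cv2.resize(a,(400,400),interpolation=3);b=cv2.resize(b,(400,400),interpolation=3)
cv2.imwrite("pics/v3.png",np.hstack([a,b]))
E
```

```text
(no output)
```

View pics/v3.png

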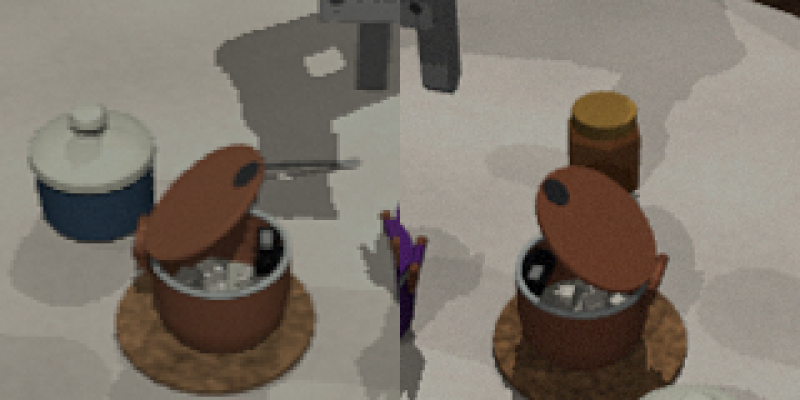

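View pics/s3.png

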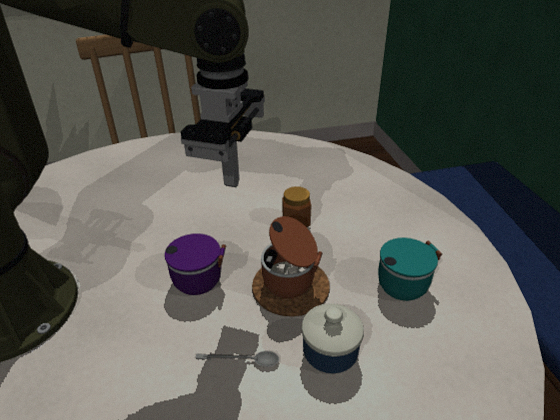

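The lid has sprung ajar (pad at side (276.6,226.8) and scene (274.1,152.5)). I'll check its angle and hinge, and plan the push.

```bash
python3 - <<'E'
from cell import imaging,arm,kinematics
from h import *
S=imaging.camera_info("scene");D=imaging.camera_info("side")
p=tri([(S,274.1,152.5),(D,276.6,226.8)]);v=p-hinge
print(p,'along',-v@d,'lat',v@e,'up',v[2],'ang',np.arctan2(v[2],-v@d)-np.arctan2(2.5,96),np.hypot(v[2],v@d))
# plan
def tcp(th,below=10):
    # underside point at r=108 edge: 2.5 under mid plane
    r=108;n=np.array([-np.sin(th),0]) 
    h=r*np.cos(th)+2.5*np.sin(th); up=r*np.sin(th)-2.5*np.cos(th)
    return hinge-(h+8)*d+np.array([0,0,up-below+14])
for th in(.5,.65,1,1.4,1.72,1.8):
    P=tcp(th);print(th,P.round(1),np.round(kinematics.ik(P,quat(1)),2))
print(arm.sense()['eef_pos'])
E
```

```text
[501.87637621 -63.86619975 141.42623837] along 76.70980382229749 lat 0.08048108031882414 up 57.926238369341064 ang 0.6207434739023285 96.12410256578256
0.5 [478.5 -49.9 137.1] [-0.18  0.24  1.81 -0.    1.1  -1.21]
0.65 [485.7 -54.3 150.9] [-0.19  0.24  1.77 -0.    1.13 -1.22]
1 [508.9 -68.2 177. ] [-0.2   0.26  1.68 -0.    1.21 -1.23]
1.4 [542.9 -88.6 193.5] [-0.23  0.32  1.55 -0.    1.27 -1.26]
1.72 [ 572.4 -106.3  194.7] [-0.25  0.39  1.46 -0.    1.29 -1.28]
1.8 [ 579.7 -110.7  193.2] [-0.25  0.41  1.43 -0.    1.3  -1.28]
[433.85534207 -23.10770497 228.99893042]
```

```bash
python3 - <<'E'
from cell import imaging,arm
from h import *
import cv2
def tcp(th,below=10):
    r=108;h=r*np.cos(th)+2.5*np.sin(th); up=r*np.sin(th)-2.5*np.cos(th)
    return hinge-(h+8)*d+np.array([0,0,up-below+14])
P=tcp(.62)-25*d
arm.line_to(P,vel=120)
arm.pause(.1);f0=np.mean([arm.sense()['force'] for _ in range(5)],axis=0)
for th in list(np.arange(.6,1.73,.1))+[1.76]:
    arm.line_to(tcp(th),vel=50);s=arm.sense();f=s['force']-f0
    print(round(th,2),np.round([f@d,f@e,f[2]],1),round(s['t'],2))
    if np.linalg.norm(f)>8:print('stop');break
cv2.imwrite("pics/s4a.png",imaging.read_camera("side"))
arm.line_to(tcp(th)-60*d,vel=100)
arm.line_to(tcp(th)-130*d+[0,0,40],vel=150)
arm.pause(.3)
cv2.imwrite("pics/s4.png",imaging.read_camera("side"));cv2.imwrite("pics/c4.png",imaging.read_camera("scene"))
print(arm.sense()['t'],arm.sense()['force'])
a=cv2.imread("pics/c4.png")[90:210,200:320];b=cv2.imread("pics/s4.png")[150:310,215:375]
cv2.imwrite("pics/v4.png",np.hstack([cv2.resize(a,(400,400),interpolation=3),cv2.resize(b,(400,400),interpolation=3)]))
E
```

```text
0.6 [-0.6  0.2  0.3] 13.13
0.7 [-0.5 -0.5  1.7] 13.5
0.8 [-0.1  0.1  1. ] 13.87
0.9 [-0.2 -0.5 -0. ] 14.23
1.0 [ 0.3  0.4 -0.4] 14.6
1.1 [-0.8 -0.1  0.8] 14.97
1.2 [0.3 0.2 0.5] 15.33
1.3 [ 0.5  0.1 -0.2] 15.7
1.4 [-0.8  0.6 -0.7] 16.07
1.5 [-0.3 -0.   0.8] 16.43
1.6 [-0.3 -1.1  0.5] 16.8
1.7 [-0.4  0.4  0.3] 17.17
1.76 [-0.2  0.2 -0. ] 17.45
19.3333 [0.40715023 0.70823347 0.6881273 ]
```

View pics/v4.png

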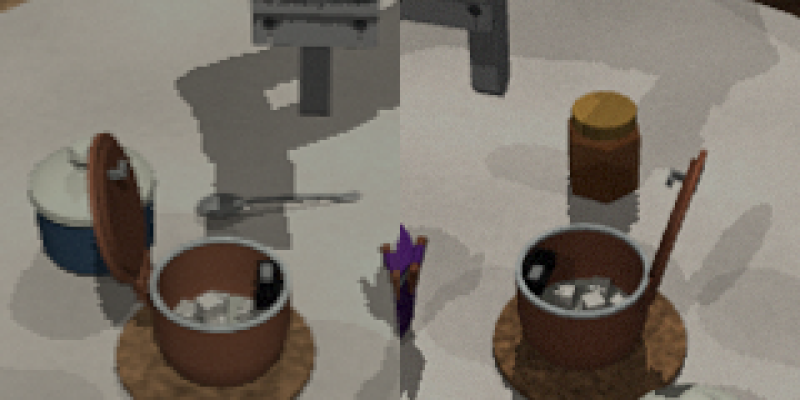

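View pics/s4.png

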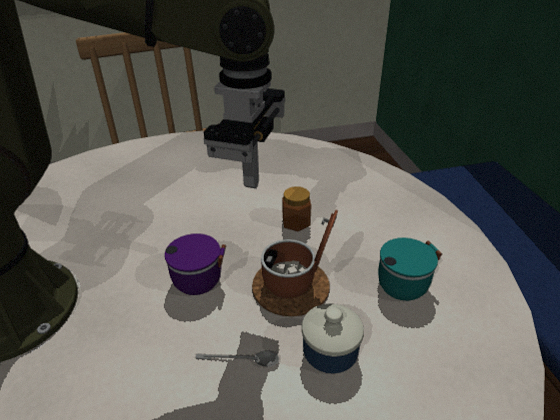

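View pics/c4.png

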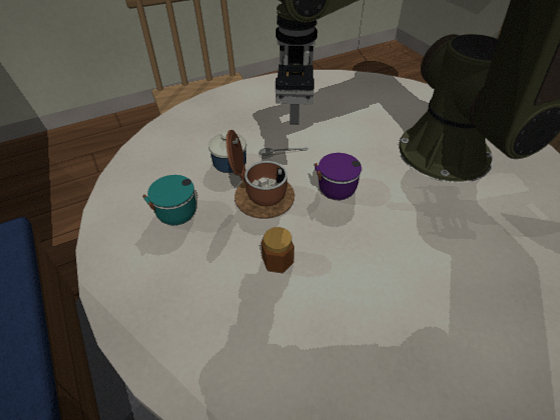

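The lid stands up, leaning back, with its tip at side (336,211) and scene (231,131). I'll confirm the angle and that nothing is drifting.

```bash
python3 - <<'E'
from cell import imaging,arm
from h import *
import cv2
S=imaging.camera_info("scene");D=imaging.camera_info("side")
p=tri([(S,231,131),(D,336.2,211.2)]);v=p-hinge
print(p.round(1),'ang',np.arctan2(v[2],-v@d),np.linalg.norm(v),'lat',v@e)
arm.pause(.5)
for n in("scene","side"):
    a=imaging.read_camera(n)
    b=cv2.imread(f"pics/{n[0] if n=='side' else 'c'}4.png");m=cv2.blur(cv2.absdiff(a,b).max(2),(3,3))
    print(n,'changed since',(m>25).sum())
    z=cv2.imread(f"pics/{n}0.png");m=cv2.blur(cv2.absdiff(a,z).max(2),(3,3));cv2.imwrite(f"pics/diff_{n}.png",np.clip(m*3.,0,255))
a=cv2.imread("pics/diff_scene.png");b=cv2.imread("pics/diff_side.png")
cv2.imwrite("pics/diff.png",np.hstack([a[100:300,130:400],b[160:400,150:460][:200]]))
E
```

```text
[ 585.9 -114.4  196.6] ang 1.756860384455072 115.07263340076591 lat 0.06178480487144446
scene changed since 0
side changed since 23[ WARN:0@2.216] global loadsave.cpp:1063 imwrite_ Unsupported depth image for selected encoder is fallbacked to CV_8U.
```

View pics/diff.png

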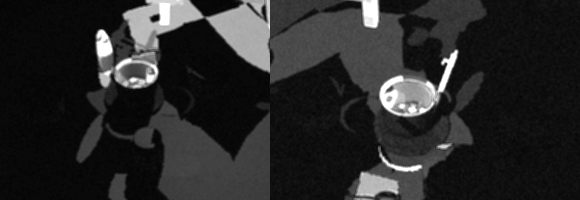

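```bash
python3 - <<'E'
import cv2,numpy as np
c=[cv2.resize(np.clip(cv2.imread(f"pics/{n}.png")[250:330,240:340]*1.6,0,255).astype('uint8'),(400,320),interpolation=3) for n in("side0","s4")]
cv2.imwrite("pics/cmp.png",np.hstack(c))
E
```

```text
(no output)
```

View pics/cmp.png

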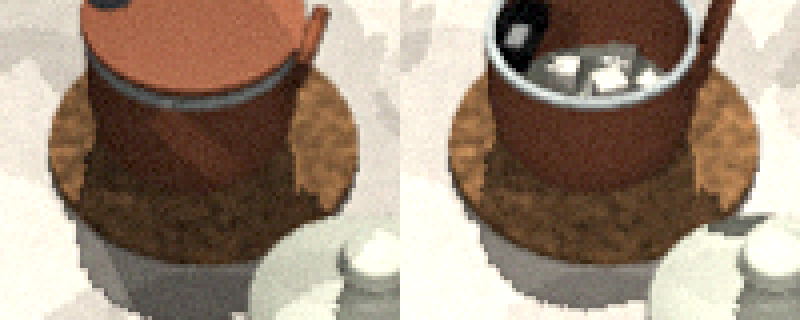

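The bright arc in the difference image is only the lid's shadow. The bowl and trivet edges are where they were at the start, so I'm handing the job in.

```bash
python3 - <<'E'
from cell import arm
print(arm.sense()['t']);print(arm.close_job())
E
```

```text
19.9333
the job is handed in; nothing more can be done
None
```

The sugar bowl is open: the lid now stands leaning back at about 1.76 rad. I handed the job in at 19.9 s of the 46 s.

- **Press:** I pressed the pad with the shut fingertips to about 4.5 mm, which is the stop. The force there was about 9–10 N, more than the 5 N I meant to stop at.
- **Spring ajar:** With the fingers lifted clear, the lid sprang open to a measured 0.62 rad, close to the 0.65 you gave.
- **Push over:** I pushed the lid's front edge round its arc with the fingertips, at under 2 N, then backed the arm away.

**Last checks:**
- **Lid:** My triangulated lid tip came out 115 mm from the hinge instead of 108 mm, so take the 1.76 rad as approximate. The lid did not move visibly in the last half second.
- **Bowl and trivet:** They have not moved in the side view.
- **Other things on the table:** They show no movement against the first pictures. Only shadows changed around them.
- **Robot:** The gripper was touching nothing at the end.

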